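# Pass a battery module through the purge hatch

### The job

Send the blue battery module into the dry cabinet's transfer hatch: set it down gently, flat on the chamber floor and pointing lengthwise at the blue inner gate, then slide the clear outer lid fully shut. Next turn the purge valve's red-knobbed lever so that it lies over the green mark and leave it there, and only then lift the inner gate fully up by its red handle, so that it stays up. The lid must be shut whenever the gate is open; do not disturb the grey module, the jar or the orange tape roll.

Things in the scene. Friction and masses are not known exactly. Their poses are not given: they have to be found in the camera images.
- module_center (a point): Centre (half-way up) of the blue battery module with red end tabs on its top: a block 120 mm long (its x), 50 mm wide (its y), 60 mm high (its z), about 0.45 kg. It starts upright on a 12 mm thick plywood board on the left of the bench.
- spare_center (a point): Centre of the grey module with yellow tabs, same size and also on the plywood board; it may be on either side of the blue one. Bystander.
- chamber_floor (a point): Middle of the floor of the open-topped hatch chamber (floor 8 mm above the bench). x points lengthwise at the inner gate, which closes the +x end; y left, z up. Free space 168 mm along x, 150 mm along y; walls 10 mm thick, 75 mm high. Lid rails cross at both x ends, 71 to 78 mm above the floor, and run on past the -y wall to 260 mm from the middle. A covered tunnel lies beyond the gate.
- lid (a joint): Outer door: a clear plate with orange edging, 184 x 166 x 8 mm, lying 87 to 98 mm above the bench, that slides level on the rails along the chamber's y. 0 = fully shut over the chamber, 0.16 m = fully open (moved to the chamber's -y side). Needs about 2 N and stays where left. Starts 0.14 to 0.16.
- lid_knob (a point): Grip point of the lid's upright black knob: 26 mm diameter, 50 mm tall, its top 23 mm above this point and the lid's surface 24 mm below it. Same axes as the chamber. With the lid shut it stands over the chamber, 15 mm on the -x side of its middle.
- gate (a joint): Inner gate: a blue plate that slides straight up between two yellow guide posts (170 mm tall, 90 mm to each side of its middle). 0 = shut, 0.085 m = fully up. Lifting needs about 11 N; it stays where left.
- gate_handle (a point): Centre of the gate's red handle: a level bar carried above the gate, 60 mm long along the chamber's x, 16 mm wide along y, 16 mm high, to be pinched across y; 143 mm above the bench when the gate is shut. Under it a narrower steel bracket (12 mm wide at most at handle height) joins it to the gate, whose plate top is 100 mm above the bench. Same axes as the chamber.
- valve_pivot (a point): Pivot of the purge lever, on the top face of the grey valve box (150 x 150 mm, 60 mm high) with a white dial of 72 mm radius. Upright hinge axis z; the axes are the valve box's.
- lever (a joint): Angle of the purge lever, counter-clockwise seen from above; 0 = the arm points along the valve box's +y, 1.57 = along its -x; range 0 to 2.2 rad. About 2 N at the knob moves it and it stays where left. Starts 0.1 to 0.6.
- lever_knob (a point): Grip point of the upright red knob at the lever's end, 100 mm from the pivot axis and 116 mm above the bench: 26 mm diameter, 50 mm tall, its top 23 mm above this point, the steel arm (10 mm wide) 27 mm below it. Its y points outwards along the arm.
- mark (a joint): Angle of the green mark on the dial, measured exactly as the lever's angle (lever is on the mark when both are equal). Somewhere from 1.1 to 2.0 rad; it does not move in a run.
- mark_tab (a point): Middle of the green mark, 20 mm wide, lying on the dial 70 mm from the pivot axis and under the lever's path. Its y points outwards.
- jar: Jar of screws with a steel cap, 56 mm diameter, 60 mm tall, origin under its centre; stands between hatch and plywood board. Bystander.
- tape: Orange tape roll, 100 mm diameter, 45 mm high, lying flat beyond the plywood board. Bystander.

How it is judged:
On the way, in this order (a step that is already met when the one before it is completed fails the run):
1. the blue module stands flat on the chamber floor, let go, pointing lengthwise at the gate (z of module_center in the frame of chamber_floor between 0.024 and 0.034 m and horizontal distance between module_center and chamber_floor below 0.06 m and angle between the x axis of module_center and the x axis of chamber_floor, either way round below 0.3 rad and contact force between the fingers and module below 0.1 N), for 0.2 s.
2. the outer lid is shut (value of joint lid below 0.008 m), for 0.2 s.
3. the lever lies over the green mark (angle between the y axis of lever_knob and the y axis of mark_tab, either way round below 0.08 rad and horizontal distance between lever_knob and mark_tab below 0.05 m), for 0.3 s.
4. the inner gate is fully up (value of joint gate above 0.073 m), for 0.2 s.
At the end, for the whole second after the job is handed in: The blue module stands upright on the chamber floor, within 60 mm of its middle and within 0.3 rad of pointing at the gate; the lid is within 8 mm of fully shut; the lever is within 0.08 rad of the green mark; the gate is raised by more than 73 of its 85 mm and stays there (z of module_center in the frame of chamber_floor below 0.034 m and horizontal distance between module_center and chamber_floor below 0.06 m and angle between the x axis of module_center and the x axis of chamber_floor, either way round below 0.3 rad and angle between module_center's own z axis and vertical below 0.1 rad and value of joint lid below 0.008 m and angle between the y axis of lever_knob and the y axis of mark_tab, either way round below 0.08 rad and value of joint gate above 0.073 m); the robot touches nothing.
It fails at once if inner gate open while the outer lid is not shut (value of joint gate above 0.012 m and value of joint lid above 0.015 m).
It fails at once if inner gate opened before the lever was put on the mark (value of joint gate above 0.02 m and angle between the y axis of lever_knob and the y axis of mark_tab, either way round above 0.1 rad).
It fails at once if blue module dropped (contact force between the fingers and module below 0.05 N and linear speed of module above 0.45 m/s).
It fails at once if grey module, jar or tape roll disturbed (distance of any of spare_center, jar from where it was at the start of the episode above 0.03 m or angle between jar's own z axis and vertical above 0.5 rad or distance of tape from where it was at the start of the episode above 0.04 m).
It also fails if it takes over 64 s, if anything falls off the work surface, if the arm or the gripper's body presses on something with over 40 N, if the wrist force passes 120 N, or if a joint passes its speed limit or range.

### The arm

A 6-joint arm with a two-finger parallel gripper is mounted at the origin on the work surface. World frame = base frame: x ahead of the robot, y to its left, z up, the work surface at z = 0. Lengths are in m, angles in rad, forces in N, time in s.
With the tool pointing down it reaches from about 0.275 to 0.75 m from the base axis. Payload 10.2 kg.
Tool frame: the origin (TCP) lies midway between the tips of the shut fingers; the grasp point (between the pads) lies 19 mm behind it (env.pinch_z is the distance from the TCP to the grasp point, in m); z points along the fingers, x is the direction in which the jaws open and shut, and the axes are right-handed (so a half turn about z gives the same grasp; the last joint's range is limited). The gripper opens to 88 mm and grips with 3 to 60 N. Pads are 18 mm wide; open, the fingers measure 123 mm over their backs; the gripper's body (75 mm by 187 mm) begins 45 mm behind the grasp point.
Start: joints at [-1.464, 0.313, 1.498, -0, 1.331, -0.223], TCP at [0.17, -0.497, 0.239] pointing down, gripper open.
Joint ranges: [-2.94, 2.94], [-0.97, 2.17], [0.19, 2.56], [-1.23, 4.37], [0.02, 3.11], [-2.88, 2.88]. Speed limits (rad/s): [2.39, 2.39, 3.01, 3.14, 3.14, 3.14].

### API

Orientations are given as a unit quaternion [w, x, y, z].
In Python, from rig import env, kin, imaging, models gives the robot as it stands. Calls block until the motion is done:
- env.goto(position, orientation): joint-space move of the TCP to a pose.
- env.move_linear(position, orientation=None, velocity=0.15, threshold=None): straight line of the TCP; orientation=None keeps the orientation; velocity is the mean speed in m/s. With threshold (N) it stops when the force on the tool has changed by that much, and returns True; else False.
- env.goto_joints(angles): joint-space move.
- env.command_gripper(opening, newtons=None): opening from 0.0 (shut) to 1.0 (fully open); newtons is the grip in N (None keeps the last); returns when the fingers have stopped.
- env.hold(seconds).
- kin.solve_ik(position, orientation): joint angles nearest the present ones, or None.
- env.get_state(): the state.
- imaging.read_camera(name): name is "side" or "top"; returns a dict with "pixels" (400x640x3 uint8, red, green, blue), "fx", "fy", "cx", "cy" (pixels), "extrinsics" (4x4, takes a point from camera to world coordinates). Camera axes: x right, y up, looking along -z (the intrinsics and any distortion apply to the point x, -y, -z); pixel columns grow to the right and rows downward; lengths in m; the calibration is good to about 2 mm. A picture is of the moment at which its call begins. There is no depth.
A pose or a line that the arm cannot do raises env.IKError and nothing moves.
- env.finish_job(): hands the job in, once; it reports no verdict.
Trained networks look in a picture, given as the dict that the camera call returned (one of the last four; its "shot" number tells which), for a name from the list of things; names that differ only in an ending like _2 or _b are one class to them, and where a whole thing is asked for, a point or a joint stands for the part that bears it (a point fixed in the world has none). Each returns a list of dicts, best first, with "conf" (0 to 1); they miss things now and then, are a little off and sometimes report something else, mostly with a low value. They report only what shows in the picture. A call takes as long as a camera call.
- models.spot_in(target, picture): "at" ([x, y, z] in m, in the coordinates of the camera as it stood for that picture, good to about 4 mm: the middle of the surface that is visible of it).
The state is a dict: "time": time; "q": joint angles; "qd": joint speeds; "effort": joint torques, N m; "position": TCP position; "eef_rot": TCP orientation; "wrist_force": force on the tool from outside, world axes, zero at the start; "wrist_torque": the same for the moment, N m; "gripper_width": opening from 0.0 (shut) to 1.0 (fully open).
Only numpy, scipy, OpenCV 4.12 (cv2) and the standard library are available. Lean on these libraries where they do the work, as an engineer would, in place of code of your own. Each camera call takes 0.05 s, during which the arm holds its last target. There are 200 camera calls.

## Working session

There is one attempt and no reset: what is moved stays moved. The work goes in short steps, each a Python script; the robot and the scene stay as the last script left them, time stands still between calls to the robot, and variables do not carry over. Pictures are saved under pics/ and viewed, about 8 in all and at most 12, crops included, and the job is handed in when it is done.

```bash
mkdir -p pics; ls; cat > h.py <<'E'
import numpy as np, cv2
from rig import env, kin, imaging, models
def shot(n,save=None):
    p=imaging.read_camera(n)
    if save: cv2.imwrite('pics/'+save,p['pixels'][:,:,::-1])
    return p
def proj(p,X):
    E=np.linalg.inv(p['extrinsics']); c=E[:3,:3]@np.array(X)+E[:3,3]
    return np.array([p['cx']+p['fx']*c[0]/-c[2], p['cy']-p['fy']*c[1]/-c[2]])
def ray(p,u,v,z):
    E=p['extrinsics']; d=E[:3,:3]@np.array([(u-p['cx'])/p['fx'],-(v-p['cy'])/p['fy'],-1]); o=E[:3,3]
    return o+d*(z-o[2])/d[2]
def spot(p,name):
    E=p['extrinsics']
    return [(round(r['conf'],2),np.round(E[:3,:3]@np.array(r['at'])+E[:3,3],4)) for r in models.spot_in(name,p)[:2]]
E
python3 - <<'E'
from h import *
for n in ['top','side']:
    p=shot(n,n+'0.png'); print(n,{k:v for k,v in p.items() if k!='pixels'})
    for t in ['module_center','spare_center','lid','lid_knob','gate','gate_handle','valve_pivot','lever','lever_knob','mark_tab','jar','tape']: print(t,spot(p,t))
print(env.get_state(),env.pinch_z)
E
```

```text
pics
top {'fx': 489.70665927491393, 'fy': 489.70665927491393, 'cx': 319.96464130336585, 'cy': 191.89965135180415, 'extrinsics': array([[ 0.00711364,  0.99261713, -0.1210811 ,  0.39554607],
       [-0.99953062,  0.01066635,  0.02871877,  0.12950735],
       [ 0.02979823,  0.12081997,  0.99222709,  1.19956038],
       [ 0.        ,  0.        ,  0.        ,  1.        ]]), 'shot': 1}
module_center [(0.8, array([0.4337, 0.3535, 0.0721]))]
spare_center [(0.82, array([0.4489, 0.2224, 0.0739]))]
lid [(0.8, array([ 0.5035, -0.3032,  0.0948]))]
lid_knob [(0.6, array([ 0.5039, -0.3036,  0.0982]))]
gate [(0.56, array([ 0.601 , -0.135 ,  0.1002]))]
gate_handle [(0.96, array([ 0.6035, -0.135 ,  0.1045]))]
valve_pivot [(0.98, array([0.6549, 0.1196, 0.0652])), (0.67, array([0.647 , 0.1645, 0.0937]))]
lever [(0.63, array([0.6512, 0.1614, 0.1011]))]
lever_knob [(0.84, array([0.6462, 0.1613, 0.0914])), (0.38, array([ 0.5057, -0.3034,  0.0944]))]
mark_tab [(0.65, array([0.5849, 0.1197, 0.0638]))]
jar [(0.81, array([0.4594, 0.0627, 0.0607])), (0.6, array([ 0.5658, -0.1844,  0.0908]))]
tape [(0.6, array
[... 1080 characters left out ...]
: 1.3, 'q': array([-1.46443930e+00,  3.12912286e-01,  1.49770043e+00,  7.09840611e-06,
        1.33102369e+00, -2.23376391e-01]), 'qd': array([ 1.25384338e-03,  2.00124248e-03, -3.15354689e-05,  9.13884170e-05,
       -9.49905262e-04, -2.05201564e-04]), 'effort': array([ 6.89107528e-04, -4.02112949e+01, -2.52417648e+01,  6.95270696e-02,
        3.19144456e-02, -1.27776752e-05]), 'position': array([ 0.16999215, -0.49671779,  0.23871373]), 'eef_rot': array([-1.86357679e-05,  8.13569059e-01, -5.81468302e-01, -1.19595315e-05]), 'wrist_force': array([ 0.32619031,  0.1974991 , -0.25179153]), 'wrist_torque': array([-0.04797962,  0.00510366, -0.02325705]), 'gripper_width': 0.9971424122619612} 0.0187
```

View pics/top0.png

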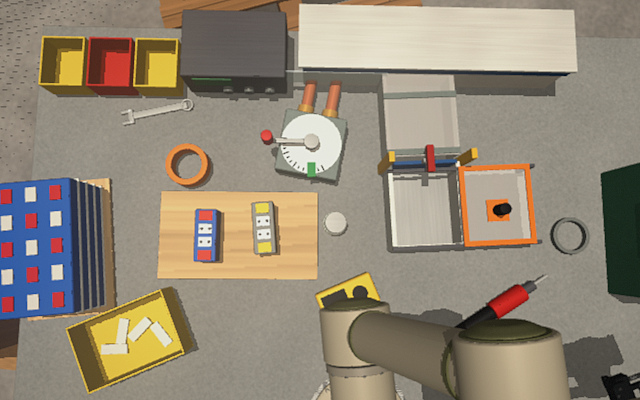

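View pics/side0.png

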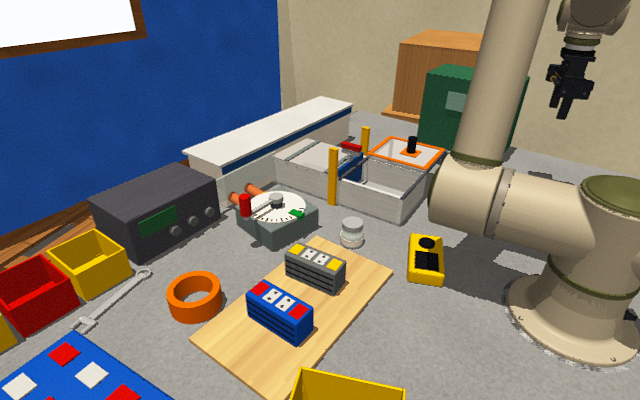

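The top view shows the blue module at (207,235), the grey one at (263,228), the jar at (335,223), the lever pivot at (311,142) with its knob at (266,136), and the green mark at (311,168). The gate handle is at (431,157) and the lid knob at (503,209). The side view agrees with this layout.

```bash
python3 - <<'E'
from h import *
p=shot('top'); im=p['pixels']; hsv=cv2.cvtColor(im,cv2.COLOR_RGB2HSV)
def blobs(name,lo,hi,box,z,mn=25):
    m=cv2.inRange(hsv,np.array(lo),np.array(hi)); k=np.zeros_like(m); x0,y0,x1,y1=box; k[y0:y1,x0:x1]=m[y0:y1,x0:x1]
    n,l,s,c=cv2.connectedComponentsWithStats(k)
    for i in range(1,n):
        if s[i,4]>=mn: print(name,s[i].tolist(),np.round(c[i],1),np.round(ray(p,*c[i],z)[:2],4), 'rect',cv2.minAreaRect(np.argwhere(l==i)[:,::-1].astype(np.float32)))
blobs('redtab',(0,150,120),(8,255,255),(185,195,230,275),.072)
blobs('redtab2',(172,150,120),(180,255,255),(185,195,230,275),.072)
blobs('yel',(20,120,100),(35,255,255),(245,190,285,265),.072)
blobs('green',(45,100,60),(85,255,255),(270,100,360,190),.062,10)
blobs('knobL',(0,150,60),(8,255,255),(255,120,285,150),.139,10)
blobs('post',(20,120,100),(35,255,255),(370,130,490,190),.170,10)
blobs('handle',(0,150,60),(8,255,255),(415,130,450,180),.151,10)
blobs('lid',(8,150,100),(18,255,255),(450,150,545,260),.098)
blobs('knob',(0,0,0),(180,255,45),(480,195,520,222),.14,10)
c1=cv2.resize(im[125:260,375:545],None,fx=4.5,fy=4.5,interpolation=cv2.INTER_CUBIC)
cv2.imwrite('pics/hatch.png',c1[:,:,::-1])
c1=cv2.resize(im[95:195,250:365],None,fx=6,fy=6,interpolation=cv2.INTER_CUBIC)
cv2.imwrite('pics/valve.png',c1[:,:,::-1])
E
```

```text
redtab [200, 211, 12, 9, 108] [205.5 215. ] [0.477  0.3589] rect ((205.5, 215.0), (8.0, 11.0), 90.0)
redtab [198, 251, 13, 9, 107] [204.1 254.6] [0.3869 0.3588] rect ((204.0, 255.0), (8.0, 12.0), 90.0)
yel [256, 203, 13, 10, 124] [262.  207.6] [0.4952 0.2302] rect ((262.0, 207.5), (9.0, 12.0), 90.0)
yel [258, 242, 14, 11, 126] [264.2 246.8] [0.4056 0.2233] rect ((264.15985107421875, 246.75823974609375), (9.506253242492676, 13.037147521972656), 84.80557250976562)
green [308, 163, 7, 14, 96] [311.  169.4] [0.5876 0.1181] rect ((311.0, 169.5), (13.0, 6.0), 90.0)
knobL [261, 130, 11, 11, 94] [265.9 135.1] [0.6499 0.2189] rect ((266.0000305175781, 135.00001525878906), (9.899494171142578, 9.899494171142578), 45.0)
post [471, 148, 7, 11, 58] [474.  152.9] [ 0.6096 -0.2325] rect ((473.9899597167969, 152.92999267578125), (10.040916442871094, 5.374011516571045), 81.8698959350586)
post [388, 151, 7, 11, 64] [391.3 156.1] [ 0.6002 -0.053 ] rect ((391.0, 156.0), (10.0, 6.0), 90.0)
handle [426, 145, 9, 27, 190] [430.2 157.9] [ 0.6012 -0.142 ] rect ((430.3197937011719, 157.97714233398438), (26.361408233642578, 7.19595193862915), 85.91438293457031)
lid [458, 163, 79, 84, 1462] [496.8 205.6] [ 0.5029 -0.3067] rect ((497.0525207519531, 204.15579223632812), (83.6527328491211, 72.40865325927734), 85.42607879638672)
lid [486, 199, 24, 22, 301] [495.8 210.1] [ 0.4924 -0.3039] rect ((497.4619445800781, 209.9669952392578), (21.51660919189453, 21.730348587036133), 85.91438293457031)
knob [493, 204, 18, 11, 157] [501.8 209. ] [ 0.4913 -0.3009] rect ((501.5, 209.0), (10.0, 17.0), 90.0)
```

View pics/hatch.png

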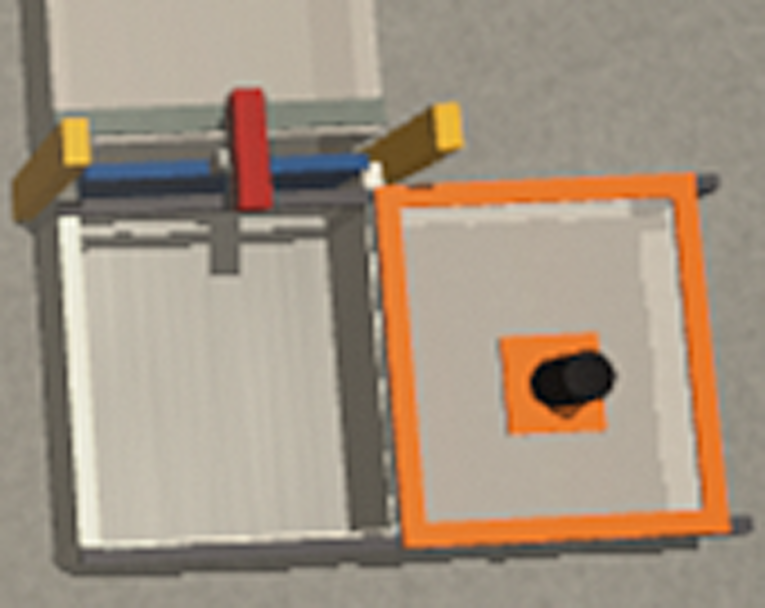

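View pics/valve.png

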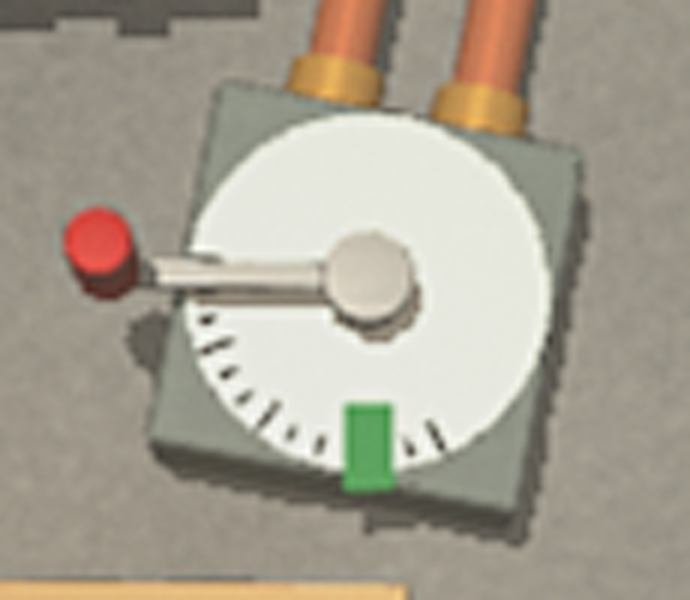

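The hatch crop shows the lid corners at about (375,188), (697,175), (732,530) and (405,547), and the top of the knob at (588,376). In the valve crop the dial is centred at (369,292) and the mark at (368,447). I'll turn these into chamber and valve frames and check that they agree.

```bash
python3 - <<'E'
from h import *
p=shot('top')
H=lambda u,v,z: ray(p,u/4.5+375,v/4.5+125,z)[:2]
V=lambda u,v,z: ray(p,u/6+250,v/6+95,z)[:2]
L=np.array([H(*c,.098) for c in [(375,188),(697,175),(732,530),(405,547)]])
print('lid',L.round(4).tolist(),L.mean(0), [np.linalg.norm(L[i]-L[i-1]).round(4) for i in range(4)])
xa=(L[0]+L[1]-L[2]-L[3]); print('yaw lid x',np.arctan2(xa[1],xa[0]), 'lid y', [np.arctan2(-(b-a)[0],(b-a)[1]) for a,b in((L[1],L[0]),(L[2],L[3]))])
print('knobtop',H(588,376,.145),'knobbase',H(553,384,.098))
print('posts',H(77,141,.17),H(448,126,.17))
print('inner floor',H(85,250,.008),H(95,540,.008),H(345,525,.008), 'inner left top',H(58,215,.083),H(80,548,.083),'outer -x', H(65,570,.083),H(390,555,.083))
print('handle top face', H(248,90,.151),H(255,208,.151))
pv=V(369.5,292,.062); mk=V(368,447,.062); kn=V(100,240,.139)
B=np.array([V(*c,.06) for c in [(220,85),(580,155),(520,510),(155,440)]]); print('pivot',pv,'box',B.mean(0),'mark',mk,np.linalg.norm(mk-pv),'knob',kn,np.linalg.norm(kn-pv))
E
```

```text
lid [[0.5916, -0.2205], [0.6005, -0.3876], [0.419, -0.3973], [0.4093, -0.2307]] [ 0.50508231 -0.30901221] [np.float64(0.1827), np.float64(0.1674), np.float64(0.1817), np.float64(0.1669)]
yaw lid x 0.054450155238517345 lid y [np.float64(0.05277701439604105), np.float64(0.05846916407004982)]
knobtop [ 0.49191728 -0.30741161] knobbase [ 0.49196702 -0.30876894]
posts [ 0.59978434 -0.05473002] [ 0.60942431 -0.23377535]
inner floor [ 0.57114615 -0.0874773 ] [ 0.41287696 -0.09113127] [ 0.42199422 -0.22756578] inner left top [ 0.5781549  -0.06004354] [ 0.40770356 -0.06956793] outer -x [ 0.39659819 -0.06183093] [ 0.40534079 -0.22775194]
handle top face [ 0.6299707 -0.1423508] [ 0.5716196  -0.14458986]
pivot [0.64922103 0.11725854] box [0.6479974  0.11739314] mark [0.58723814 0.11727742] 0.061982891775084405 knob [0.65018502 0.2173687 ] 0.10011480393317383
```

The measurements agree: the lid measures 183x167 mm, the knob is 100 mm from the pivot, and the lid is 0.159 open. Next is an IK check of every pose, then grasp the module.

```bash
cat >> h.py <<'E'
from scipy.spatial.transform import Rotation as Rot
YAW=.0545; X=np.array([np.cos(YAW),np.sin(YAW)]); Y=np.array([-X[1],X[0]])
C=np.array([.4963,-.1502]); PV=np.array([.649,.1173]); GH=np.array([.602,-.1437]); KN=np.array([.4919,-.3078])
MOD=np.array([.432,.3589]); PZ=.0187
def down(a):
    c,s=np.cos(a),np.sin(a); q=Rot.from_matrix(np.array([[c,s,0],[s,-c,0],[0,0,-1]])).as_quat(); return np.r_[q[3],q[:3]]
def P(xy,z): return np.r_[xy,z-PZ]   # z is grasp-point height
def st():
    s=env.get_state(); print('t %.1f'%s['time'],s['position'].round(4),'F',s['wrist_force'].round(1),'w %.3f'%s['gripper_width'])
E
python3 - <<'E'
from h import *
for n,xy,zs,a in [('mod',MOD,(.062,.27),0),('ch',C,(.058,.27),YAW),('knob',KN,(.122,.2),YAW),('shut',C-.015*X,(.122,.2),YAW),('lev0',PV+[0,.1],(.116,.2),0),('lev1',PV-[.1,0],(.116,.2),0),('gate',GH,(.143,.25),YAW)]:
    for s in (-1,1):
        for z in zs:
            q=kin.solve_ik(P(xy,z),down(a+s*np.pi/2)); print(n,s,z,None if q is None else np.round(q,2))
E
```

```text
mod -1 0.062 [ 0.48  0.62  1.59 -0.    0.93  2.06]
mod -1 0.27 [ 0.48  0.39  1.36 -0.    1.39  2.06]
mod 1 0.062 [ 0.48  0.62  1.59 -0.    0.93 -1.09]
mod 1 0.27 [ 0.48  0.39  1.36 -0.    1.39 -1.09]
ch -1 0.058 [-0.52  0.55  1.73 -0.    0.86  1.  ]
ch -1 0.27 [-0.52  0.29  1.5  -0.    1.36  1.  ]
ch 1 0.058 [-0.52  0.55  1.73 -0.    0.86 -2.15]
ch 1 0.27 [-0.52  0.29  1.5  -0.    1.36 -2.15]
knob -1 0.122 [-0.76  0.57  1.49 -0.    1.08  0.76]
knob -1 0.2 [-0.76  0.48  1.41 -0.    1.25  0.76]
knob 1 0.122 [-0.76  0.57  1.49 -0.    1.08 -2.39]
knob 1 0.2 [-0.76  0.48  1.41 -0.    1.25 -2.39]
shut -1 0.122 [-0.54  0.42  1.73 -0.    0.99  0.98]
shut -1 0.2 [-0.54  0.32  1.64 -0.    1.18  0.98]
shut 1 0.122 [-0.54  0.42  1.73 -0.    0.99 -2.16]
shut 1 0.2 [-0.54  0.32  1.64 -0.    1.18 -2.16]
lev0 -1 0.116 [ 0.15  0.79  1.11 -0.    1.24  1.72]
lev0 -1 0.2 [ 0.15  0.72  1.02 -0.    1.41  1.72]
lev0 1 0.116 [ 0.15  0.79  1.11 -0.    1.24 -1.42]
lev0 1 0.2 [ 0.15  0.72  1.02 -0.    1.41 -1.42]
lev1 -1 0.116 [ 0.    0.54  1.56 -0.    1.05  1.57]
lev1 -1 0.2 [ 0.    0.44  1.47 -0.    1.23  1.57]
lev1 1 0.116 [ 0.    0.54  1.56 -0.    1.05 -1.57]
lev1 1 0.2 [ 0.    0.44  1.47 -0.    1.23 -1.57]
gate -1 0.143 [-0.42  0.62  1.34 -0.    1.18  1.09]
gate -1 0.25 [-0.42  0.53  1.2  -0.    1.41  1.09]
gate 1 0.143 [-0.42  0.62  1.34 -0.    1.18 -2.05]
gate 1 0.25 [-0.42  0.53  1.2  -0.    1.41 -2.05]
```

```bash
python3 - <<'E'
from h import *
q=down(-np.pi/2)
env.goto(P(MOD,.27),q); st()
env.move_linear(P(MOD,.1),velocity=.25)
print(env.move_linear(P(MOD,.062),velocity=.08,threshold=8)); st()
env.command_gripper(0.0,30); st()
env.move_linear(P(MOD,.12),velocity=.15); st()
shot('side','grasp.png')
E
```

```text
t 4.5 [0.4324 0.3585 0.2513] F [-1.3 -0.3 -0.4] w 0.998
False
t 6.0 [0.4322 0.359  0.0435] F [0.6 0.  0.4] w 0.999
t 6.7 [0.432  0.3588 0.0434] F [ 0.  -1.5  1.3] w 0.565
t 7.2 [0.4314 0.3586 0.1003] F [-0.7 -1.2 -4.8] w 0.566
```

View pics/grasp.png

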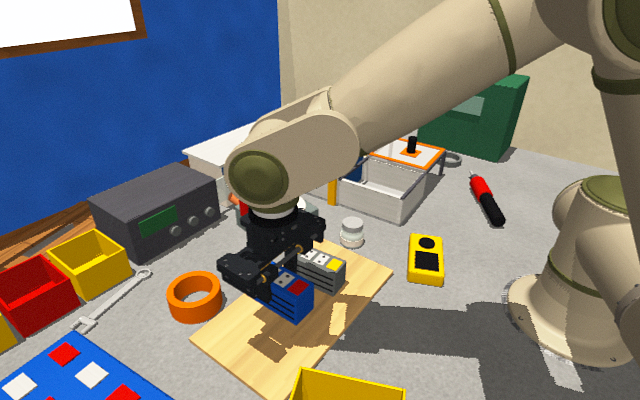

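The picture shows the blue module held level around (290,295), clear of the grey one. The 49.7 mm grip width and 4.5 N load both match the module. Now to place it.

```bash
python3 - <<'E'
from h import *
q=down(YAW-np.pi/2); T=C-.008*X
env.move_linear(P(MOD,.27),velocity=.25)
env.goto(P(T,.27),q); st()
env.move_linear(P(T,.10),q,velocity=.2)
env.hold(.2)
env.move_linear(P(T,.066),velocity=.08)
print(env.move_linear(P(T,.054),velocity=.02,threshold=4)); st()
env.command_gripper(0.76); st()
env.move_linear(P(T,.2),velocity=.2); st()
env.command_gripper(1.0)
env.goto(P(KN,.24),q); st()
p=shot('top','placed.png')
cv2.imwrite('pics/placed.png',cv2.resize(p['pixels'][100:280,340:580],None,fx=3,fy=3)[:,:,::-1])
print(spot(p,'module_center'))
E
```

```text
t 9.8 [ 0.4885 -0.1499  0.2513] F [ 0.1  0.7 -5.3] w 0.563
True
t 12.1 [ 0.4884 -0.1507  0.0393] F [-0.7 -0.   6.1] w 0.562
t 12.5 [ 0.4877 -0.1503  0.0384] F [0.2 0.5 0.3] w 0.757
t 13.4 [ 0.4878 -0.1504  0.1802] F [ 0.8 -0.4 -1. ] w 0.756
t 14.6 [ 0.4919 -0.3066  0.2207] F [-0.2  0.5 -0.3] w 1.001
[(0.95, array([ 0.4871, -0.1431,  0.0635]))]
```

View pics/placed.png

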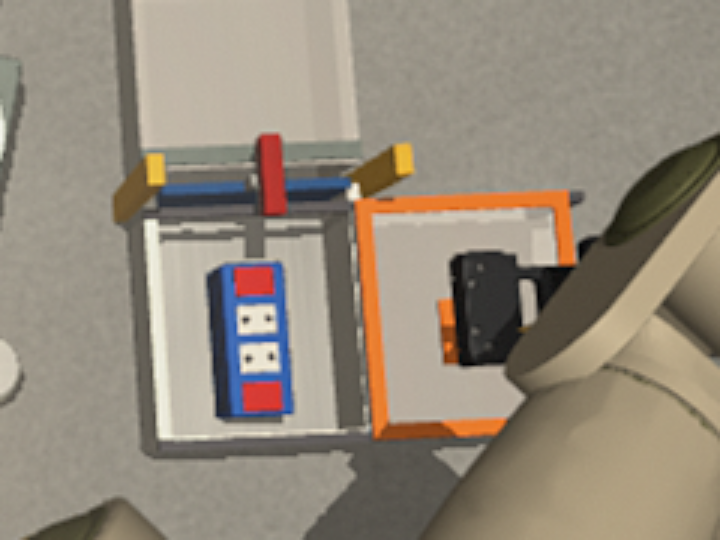

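The module, around (255,340), stands flat and aligned in the chamber, and floor contact came at the expected height. Next, close the lid.

```bash
python3 - <<'E'
from h import *
env.move_linear(P(KN,.15),velocity=.2)
print(env.move_linear(P(KN,.122),velocity=.08,threshold=8)); st()
env.command_gripper(0.0,15); st()
G=env.get_state()['position'][:2]
env.move_linear(P(G+.145*Y,.122),velocity=.12); st()
print(env.move_linear(P(G+.168*Y,.122),velocity=.04,threshold=12)); st()
env.hold(.2); st()
env.command_gripper(0.6); S=env.get_state()['position']
env.move_linear(P(S[:2],.24),velocity=.25)
env.goto(P(PV+[0,.1],.24),down(-np.pi/2)); st()
p=shot('top','lid.png')
cv2.imwrite('pics/lid.png',cv2.resize(p['pixels'][80:280,230:580],None,fx=2.2,fy=2.2)[:,:,::-1])
E
```

```text
False
t 15.8 [ 0.492  -0.3079  0.1036] F [ 0.2  0.2 -0.3] w 0.997
t 16.8 [ 0.4919 -0.3079  0.1033] F [-0.3 -2.2  0.4] w 0.291
t 18.1 [ 0.4839 -0.1632  0.1033] F [ 0.7  1.6 -0.3] w 0.292
True
t 18.5 [ 0.4833 -0.1506  0.1033] F [-0.5 -6.4 -0.2] w 0.292
t 18.7 [ 0.4833 -0.1507  0.1033] F [-0.6 -4.1  2.5] w 0.291
t 21.4 [0.6492 0.216  0.2213] F [ 1.   0.1 -0.6] w 0.601
```

View pics/lid.png

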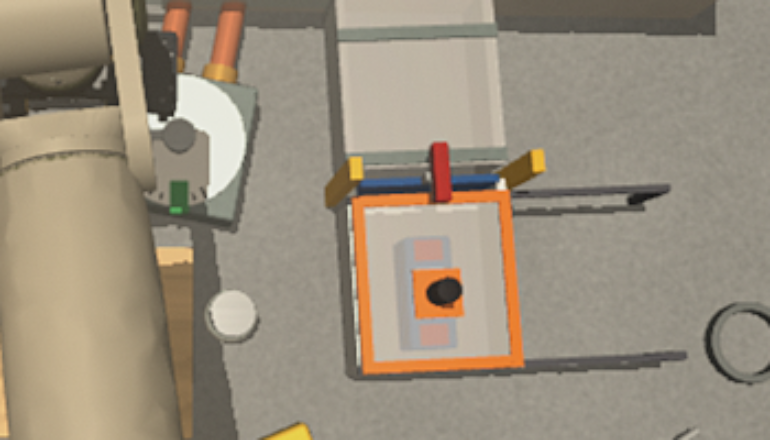

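The lid is over the chamber, with corners at about (352,198) and (520,362) in the crop and the module visible beneath it. Travel was 157.5 mm, ending in a force stop. I'll check the shift by minAreaRect, then turn the lever.

```bash
python3 - <<'E'
from h import *
def lidc(p):
    hsv=cv2.cvtColor(p['pixels'],cv2.COLOR_RGB2HSV); m=cv2.inRange(hsv,(8,150,100),(18,255,255)); k=np.zeros_like(m); k[140:270,375:560]=m[140:270,375:560]
    n,l,s,c=cv2.connectedComponentsWithStats(k); i=1+np.argmax(s[1:,4]); b=cv2.boxPoints(cv2.minAreaRect(np.argwhere(l==i)[:,::-1].astype(np.float32)))
    return np.mean([ray(p,*v,.098)[:2] for v in b],0)
p=shot('top'); a=lidc(p)
p['pixels']=cv2.imread('pics/top0.png')[:,:,::-1].copy(); b=lidc(p)
print('lid now',a,'before',b,'shift y',(a-b)@Y,'rel C',(a-C)@X,(a-C)@Y)
K=PV+np.array([.0012,.1])
env.move_linear(P(K,.15),velocity=.2)
print(env.move_linear(P(K,.116),velocity=.08,threshold=8)); st()
env.command_gripper(0.0,20); st()
g=env.get_state()['position'][:2]-PV; a0=np.arctan2(g[1],g[0]); print(a0,np.linalg.norm(g))
for t in np.linspace(a0,np.pi,9)[1:]:
    env.move_linear(P(PV+.1*np.array([np.cos(t),np.sin(t)]),.116),velocity=.1)
st(); env.hold(.3); st()
env.command_gripper(0.6); S=env.get_state()['position']
env.move_linear(P(S[:2],.24),velocity=.25)
env.goto(P(C,.3),down(YAW-np.pi/2)); st()
p=shot('top','lever.png')
cv2.imwrite('pics/lever.png',cv2.resize(p['pixels'][95:195,250:365],None,fx=6,fy=6,interpolation=cv2.INTER_CUBIC)[:,:,::-1])
E
```

```text
lid now [ 0.49789937 -0.14932556] before [ 0.50711037 -0.30756871] shift y 0.1585099500026274 rel C 0.0016446320238699109 0.0007860235987355099
False
t 22.7 [0.6502 0.2173 0.0972] F [ 1.1 -0.4 -1.5] w 0.600
t 23.2 [0.6503 0.2184 0.0976] F [ 1.6  4.9 -0.5] w 0.290
1.5581792385381084 0.10108947197697173
t 26.0 [0.5415 0.1182 0.0955] F [-33.2   1.3   9.6] w 0.286
t 26.3 [0.5422 0.1181 0.0954] F [-33.1   1.9   9.3] w 0.286
t 28.6 [ 0.4965 -0.1493  0.2806] F [ 0.6 -0.7  0.4] w 0.598
```

View pics/lever.png

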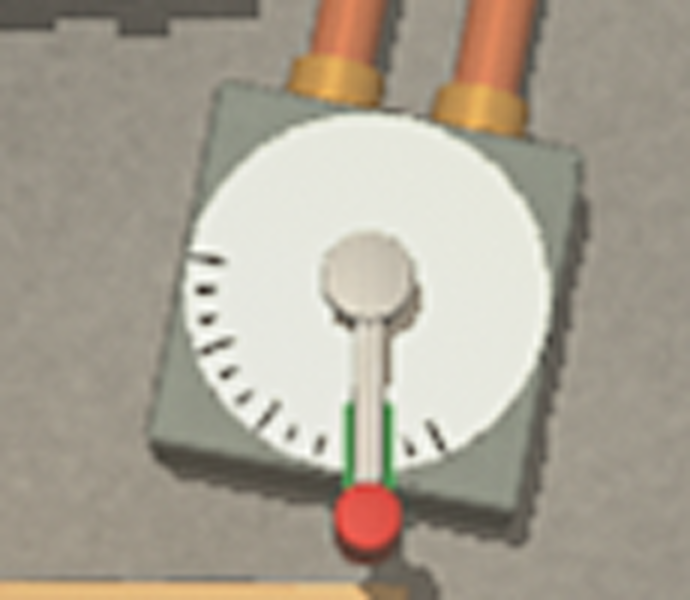

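The lever lies centred over the green mark: arm at column 368, mark edges at 345 and 393. The lid's measured shift of 158.5 mm confirms it is shut. During the lever turn the arm saw a 33 N radial pull, probably because my pivot was a few mm off in x. The direction is right by eye. Now the gate.

```bash
python3 - <<'E'
from h import *
q=down(YAW-np.pi/2)
env.goto(P(GH,.26),q)
env.move_linear(P(GH,.18),velocity=.2)
print(env.move_linear(P(GH,.143),velocity=.06,threshold=8)); st()
env.command_gripper(0.0,50); st()
g=env.get_state()['position']
env.move_linear(g+[0,0,.083],velocity=.06); st()
env.hold(.3); st()
p=shot('side','gate.png'); p2=shot('top')
cv2.imwrite('pics/gate.png',np.vstack([p['pixels'][90:290,220:520],p2['pixels'][80:280,250:550]])[:,:,::-1])
E
```

```text
False
t 30.5 [ 0.6022 -0.1438  0.1245] F [0.  0.3 1.2] w 0.596
t 31.2 [ 0.6021 -0.1441  0.1244] F [ 0.2 -3.9  0.2] w 0.168
t 32.7 [ 0.602  -0.1441  0.206 ] F [ 4.4 -3.7 -8.8] w 0.174
t 33.0 [ 0.602  -0.1441  0.206 ] F [ 3.5 -2.5 -7.9] w 0.176
```

View pics/gate.png

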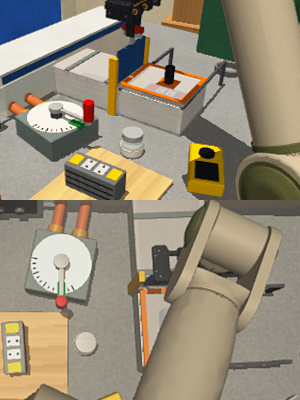

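The gate plate is visibly raised at (130,55), the lid is shut and the lever is still on the mark. Lift was 81.6 mm. Now release, retreat and verify.

```bash
python3 - <<'E'
from h import *
env.command_gripper(0.5); g=env.get_state()['position']
env.move_linear(g+[0,0,.08],velocity=.12)
env.goto([.35,-.35,.33],down(YAW-np.pi/2)); env.hold(.3); st()
p=shot('side'); p2=shot('top')
for z in (.143,.2161,.2246): print('handle z',z,'-> side px',proj(p,np.r_[GH,z])-[220,0],'top px',proj(p2,np.r_[GH,z]))
print(spot(p,'gate_handle'),spot(p2,'gate_handle'),spot(p2,'module_center'),spot(p2,'spare_center'),spot(p2,'jar'))
cv2.imwrite('pics/end.png',np.hstack([cv2.resize(p['pixels'][90:290,220:520],None,fx=1.3,fy=1.3),cv2.resize(p2['pixels'][80:280,250:550],None,fx=1.3,fy=1.3)])[:,:,::-1])
for q,c in ((p,'side'),(p2,'top')):
    hsv=cv2.cvtColor(q['pixels'],cv2.COLOR_RGB2HSV); m=cv2.inRange(hsv,(0,150,60),(8,255,255)); n,l,s,ce=cv2.connectedComponentsWithStats(m)
    print(c,[(s[i,4],ce[i].round(1).tolist()) for i in range(1,n) if s[i,4]>60 and 300<ce[i][0]<480 and ce[i][1]<200])
E
```

```text
t 36.1 [ 0.3504 -0.3498  0.3298] F [ 0.   0.2 -0.4] w 0.497
handle z 0.143 -> side px [130.85069173 146.20249587] top px [430.05623766 158.21870241]
handle z 0.2161 -> side px [132.43054063 121.02072245] top px [439.03036832 151.50880978]
handle z 0.2246 -> side px [132.62182876 117.97171298] top px [440.15834082 150.66543289]
[(0.7, array([ 0.5946, -0.1331,  0.1586]))] [(0.86, array([ 0.6015, -0.1357,  0.1851])), (0.31, array([0.6151, 0.1203, 0.0932]))] [(0.48, array([0.4628, 0.0612, 0.0659]))] [(0.81, array([0.4502, 0.2267, 0.0724]))] [(0.93, array([0.4648, 0.0616, 0.0612]))]
side [(np.int32(143), [352.6, 117.9])]
top [(np.int32(223), [440.5, 150.2]), (np.int32(98), [310.9, 180.7])]
```

View pics/end.png

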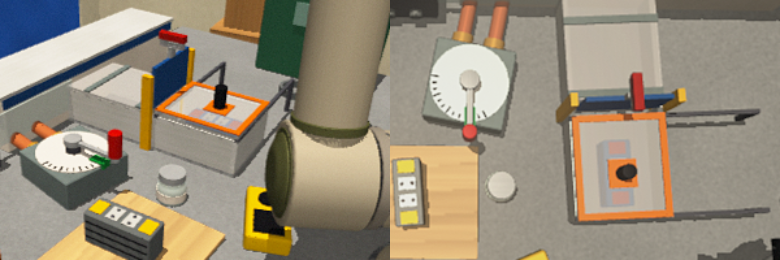

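The final picture shows the gate up, its handle at side-view row 117.9, which puts it at about 0.22 m. The lid is shut over the aligned module, the lever is on the mark, and the robot is clear.

```bash
python3 -c "
from h import *
env.finish_job(); st()"
```

```text
the job is handed in; nothing more can be done
the job is handed in; nothing more can be done
```

I handed the job in after about 36 s of robot time. All four steps were done in order: the blue module was set down in the chamber, the lid shut, the lever turned onto the green mark, and the gate lifted. No verdict was reported.

**Last checks**
- **Module:** it touched the chamber floor at the height expected from its size. It is aligned with the gate, about 8 mm toward the -x side of the middle.
- **Lid:** it moved 158.5 mm in the images, against about 159 mm from my first measurement. Pushing it ended against a stop.
- **Lever:** it is centred on the mark in the top view, with no visible offset.
- **Gate:** I lifted it 81.6 mm. After release, both cameras put the handle about 0.22 m above the bench, so it stayed up.
- **Bystanders:** the grey module and jar are where they started, within about 5 mm. I did not measure the tape roll again; the arm went nowhere near it except high above the board.

**Disagreements**
- **Valve pivot:** my position for it was probably 7 to 8 mm off in x, because the arm felt a steady 33 N pull along the lever at the end of the turn. The mark also measured 62 mm from the pivot instead of 70 mm. The lever direction still looked right in the image.
- **Detection network:** its handle heights after the lift (0.16 and 0.185 m) were well below the pixel measurement. It also read the handle low before the lift, so I relied on the pixels. With the lid shut, its only report for the module, at low confidence, was actually the jar.

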